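# Let the ratchet jack down

## Robot

A 7-joint arm with a two-finger parallel gripper is mounted at the origin on the work surface. World frame = base frame: x ahead of the robot, y to its left, z up, the work surface at z = 0. Lengths are in m, angles in rad, forces in N, time in s.
With the tool pointing down it reaches from about 0.4 to 0.875 m from the base axis. Payload 6.5 kg.
Tool frame: the origin (TCP) lies at the very end of the fingers, on their centre line; the grasp point (between the pads) lies 19 mm behind it; z points along the fingers, y is the direction in which the jaws open and shut (so a half turn about z gives the same grasp; the last joint's range is limited). The gripper opens to 85 mm and grips with 20 to 120 N. Pads are 22 mm wide; open, the fingers measure 114 mm over their backs; the gripper's body (76 mm by 85 mm) begins 54 mm behind the grasp point. The pads swing forward as they close: fully open they stand 13 mm farther back than shut.
Start: joints at [1.112, 0.536, -0.004, 1.538, 0.003, 1.067, -0.071], TCP at [0.249, -0.6, 0.231] pointing down, gripper open.
Joint ranges: [-2.7, 2.7], [-0.37, 2.16], [-1.27, 1.26], [0.24, 2.4], [-1.31, 4.45], [0.19, 1.91], [-2.76, 2.76]. Speed limits (rad/s): [2.39, 2.39, 3.14, 3.14, 3.14, 3.14, 3.14].

## Interface

Orientations are given as a unit quaternion [w, x, y, z].
In Python, from cell import env, vision, ticket gives the robot as it stands.
- The arm moves only by the tool play_rows, never from a script. Its argument "commands" is a list of rows, each an object with "angular": the turn, a rotation vector about the tool's x, y, z in degrees, a list of three; "dp": the shift along the tool's x, y, z in m, a list of three; "grip": the opening in per cent of the stroke, from 0 (shut) to 100 (fully open). In form: [{"angular": [wx, wy, wz], "dp": [tx, ty, tz], "grip": grip}, ...]. A call has 1 to 12 rows; each row shifts and turns the commanded pose from where the row before left it, along the tool's axes as they then stand; what a row does not reach is not made up. A row lasts 1/12 s, in which the tool goes at most 41.7 mm and 7.16 degrees, less where a joint would pass 70% of its speed; a pose out of reach is approached as far as the arm can. A call with a gripper value outside its range is refused whole. The fingers move at their own pace and stop on an object; "force" is the grip in N (left out, the last holds). Time passes only in rows, so rows that do not move let the fingers close. It gives the time, the measured TCP pose, the force and the opening at its end, in the units of the state.
- env.sense(): the state, without advancing time (a new reading comes with each control period).
- vision.read_camera(name): name is "scene" or "top" or "wrist"; returns the picture (400x640x3 uint8, blue, green, red); there is no depth.
- vision.calibration(name): a dict with "intrinsics" (3x3 intrinsics, pixels), "k1" (the pictures are not rectified: a ray, as slopes to the right and down, at radius r is drawn at 1 + k1 r^2 times it, then the intrinsics apply), "pose" (4x4, takes a point from camera to world coordinates); the wrist camera has in their place "mount" (4x4, takes a point from camera to tool coordinates, whose origin is the TCP and whose axes are the flange's). Camera axes: x right, y down, z forward; pixel columns grow to the right and rows downward; lengths in m; the calibration is good to about 2 mm. A picture is of the moment at which its call begins: read the wrist's pose just before it. calibration takes no time and is no camera call.
- ticket.finish_job(): hands the job in, once; it reports no verdict.
The state is a dict: "t": time; "qpos": joint angles; "joint_vel": joint speeds; "joint_torque": joint torques, N m; "ee_pos": TCP position; "eef_rot": TCP orientation; "force": force on the tool from outside, world axes, zero at the start; "ft_torque": the same for the moment, N m; "finger_gap": opening from 0.0 (shut) to 1.0 (fully open).
Only numpy, scipy, OpenCV 4.12 (cv2) and the standard library are available. Lean on these libraries where they do the work, as an engineer would, in place of code of your own. Each camera call takes 0.05 s, during which the arm holds its last target.

## Task

The ratchet jack is to be put away with its lifting arm at the bottom: press the thumb pad of its pawl latch down until the latch snaps over and stays free, then push the toe of the lifting arm down past the rack's teeth until it stops on the foot, and take the hand away. Use the fingertips only, not the hand or arm, and grasp or lift nothing: do not raise the jack's arm, leave the latch free, and leave the other things on the table where they are.

Things in the scene. Friction and masses are not known exactly. Their poses are not given: they have to be found in the camera images.
- jack: Compact ratchet jack, all plain dark steel, fixed to the table through its plank: plank 260 (x) x 240 (y) x 18 mm, foot plate to 26 mm above the table, and on it an upright toothed rack, 28 (x) x 18 (y) mm plus 5 mm teeth on its +x side, reaching 370 mm above the table. Origin at the centre of the plank's underside, on the rack's axis; z up, -x the side on which the lifting toe sticks out (roughly towards the robot).
- jack_arm (a joint): Height of the lifting arm (a runner around the rack with a toe), in m downwards: 0 = top of its travel, 0.14 = fully down, where it stops dead on the foot; it starts somewhere between 0.03 and 0.085. It is stiff and stays where it is left. With the latch engaged the pawl catches on the next tooth (15 mm apart) within 15 mm and the arm cannot go down; with the latch free a push of about 6 to 10 N on the toe slides it down.
- toe_top (a point): Point on the flat top of the lifting toe, where to push it: 85 mm from the rack's axis, 17 mm from the toe's free end, midway across its 40 mm width. The toe is 72 mm long and 16 mm thick; its top is 270 mm above the table at jack_arm = 0 and 130 mm at 0.14. Axes as jack. The runner behind it rises 40 mm above the toe's top and begins 31 mm from the rack's axis.
- jack_latch (a joint): Pawl latch, in rad: 0 = engaged (up to 0.12 while its nose rides or hangs on a tooth, for instance after half a press), 0.30 = free, against its stop. An over-centre spring snaps it to either end from about 0.15 and it stays there by itself. Pressing the pad down takes about 4 to 8 N at first. Pressing on hard once it is free starts to slide the arm down.
- latch_pad (a point): Centre of the top of the latch's round thumb pad, 26 mm across, on the end of a bent steel lever beside the toe on the jack's -y side: 78 mm from the rack's axis towards -x and 52 mm to -y in the jack's frame; with the latch engaged 41 mm above the level of the toe's top. It swings down 31 mm to 10 mm above that level when the latch is free (lever radius 101 mm, its axle lies behind the rack), and rides down with the arm.
- can: big paint tin, 168 mm across and 190 mm tall, standing on the table; origin at the centre of its underside
- brush: flat paint brush lying on the table, 290 mm long, 78 mm wide, 18 mm thick
- handle: the jack's steel pump-handle tube, taken off, lying on the table along the jack's +y side, 26 mm thick, 450 mm long
- offcut: plywood offcut, 90 x 45 x 36 mm, lying on the jack's plank beside the foot; origin at the centre of its underside
- tape: roll of masking tape lying flat beside the jack, 104 mm across, 24 mm high
- jar: small amber jar of wood oil standing beside the jack, 72 mm across, 85 mm tall
- sander: hand sanding block lying in front of the jack, 110 x 66 x 40 mm

How it is judged:
On the way, in this order (a step that is already met when the one before it is completed fails the run):
1. the latch is pressed over to its free end while the arm is still up (value of joint jack_latch above 0.24 rad and value of joint jack_arm below 0.115 m), for 0.2 s.
2. the lifting arm is pushed down onto the foot (value of joint jack_arm above 0.135 m and value of joint jack_latch above 0.24 rad), for 0.2 s.
At the end, for the whole second after the job is handed in: The lifting arm stands within 5 mm of its lowest position (jack_arm above 0.135), at rest, with the latch left free (jack_latch above 0.24) (all of step 2 and velocity of joint jack_arm below 0.01 m/s); the robot touches nothing.
It fails at once if the jack's lifting arm is raised towards the top of the rack (jack_arm below 0.015) (value of joint jack_arm below 0.015 m).
It fails at once if the robot pushes on the jack with its hand or arm instead of the fingers, with more than 15 N (contact force between the arm and jack above 15 N).
It fails at once if another thing on the table is moved by more than 25 mm or lifted (distance of any of can, brush, handle, offcut, tape, jar, sander from where it was at the start of the episode above 0.025 m).
It also fails if it takes over 45 s, if anything falls off the work surface, if the arm or the gripper's body presses on something with over 40 N, if the wrist force passes 120 N, or if a joint passes its speed limit or range.

## Working session

There is one attempt and no reset: what is moved stays moved. The work goes in short steps, Python scripts to look and compute and a tool call to move; the robot and the scene stay as the last step left them, time stands still between calls to the robot, and variables do not carry over. Pictures are saved under pics/ and viewed, and the job is handed in when it is done.

Besides the shell and the picture viewer there is one more tool, called after ">>>" in YAML: its name, and indented under it one key for each argument. play_rows: Moves the arm, as the interface text tells. Its arguments: {"type":"object","properties":{"commands":{"type":"array","items":{"type":"object","properties":{"angular":{"type":"array","items":{"type":"number"}},"dp":{"type":"array","items":{"type":"number"}},"grip":{"type":"number"}}}},"force":{"type":"number"}},"required":["commands"]}

```bash
ls; mkdir -p pics; python3 - <<'E'
from cell import env,vision
import cv2,numpy as np
print(env.sense())
for n in("scene","top","wrist"):
    cv2.imwrite(f"pics/{n}0.png",vision.read_camera(n))
    c=vision.calibration(n);print(n,{k:np.round(v,4).tolist() for k,v in c.items()})
E
```

```text
pics
{'t': 0.0, 'qpos': array([ 1.11180505,  0.53718679, -0.00445218,  1.5388801 ,  0.00260623,
        1.0672861 , -0.07118975]), 'joint_vel': array([-6.27090882e-04, -1.55941347e-03,  1.15490035e-03, -6.17027255e-05,
        7.28352973e-04, -1.05393501e-03, -1.13729392e-03]), 'joint_torque': array([-4.65042558e-04, -5.83410144e+01,  1.04832955e+00, -2.59104216e+01,
        1.22541285e-02,  9.49852722e-03,  2.13947123e-05]), 'ee_pos': array([ 0.24854524, -0.59991647,  0.23039687]), 'eef_rot': array([-8.45738941e-04,  9.80766456e-01,  1.95182965e-01, -2.33104812e-04]), 'force': array([ 0.17240959, -0.94192306, -0.18750554]), 'ft_torque': array([ 0.00693688, -0.00316796, -0.01240746]), 'finger_gap': 1.001317039544}
scene {'intrinsics': [[461.1403, 0.0, 317.0696], [0.0, 461.1403, 199.5372], [0.0, 0.0, 1.0]], 'k1': -0.0377, 'pose': [[0.0464, 0.5953, -0.8021, 1.604], [0.9988, -0.04, 0.0281, -0.1565], [-0.0153, -0.8025, -0.5965, 0.999], [0.0, 0.0, 0.0, 1.0]]}
top {'intrinsics': [[428.5534, 0.0, 315.609], [0.0, 428.5534, 214.0166], [0.0, 0.0, 1.0]], 'k1': 0.035, 'pose': [[-0.0182, -0.9977, 0.0654, 0.47], [-0.9998, 0.0184, 0.0017, -0.1197], [-0.0029, -0.0653, -0.9979, 1.3826], [0.0, 0.0, 0.0, 1.0]]}
wrist {'intrinsics': [[360.671, 0.0, 318.9333], [0.0, 360.671, 196.4726], [0.0, 0.0, 1.0]], 'k1': -0.084, 'mount': [[-0.0009, -0.9502, -0.3116, 0.0793], [1.0, -0.0008, -0.0006, 0.0002], [0.0003, -0.3116, 0.9502, -0.1428], [0.0, 0.0, 0.0, 1.0]]}
```

View pics/scene0.png

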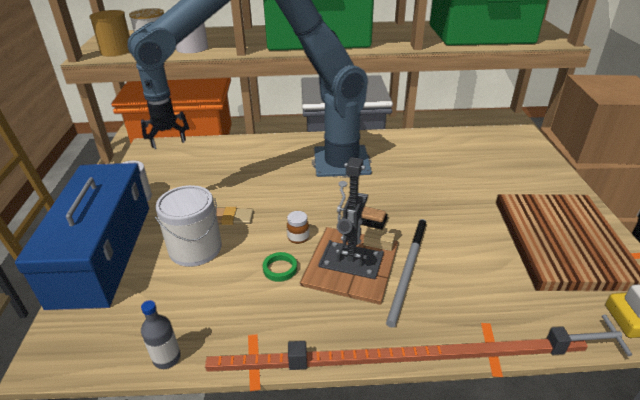

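View pics/top0.png

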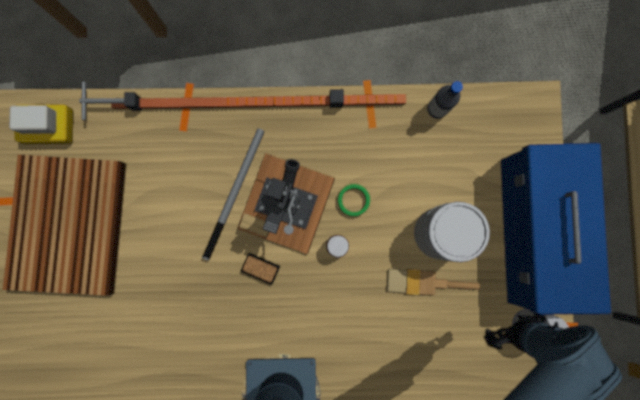

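View pics/wrist0.png

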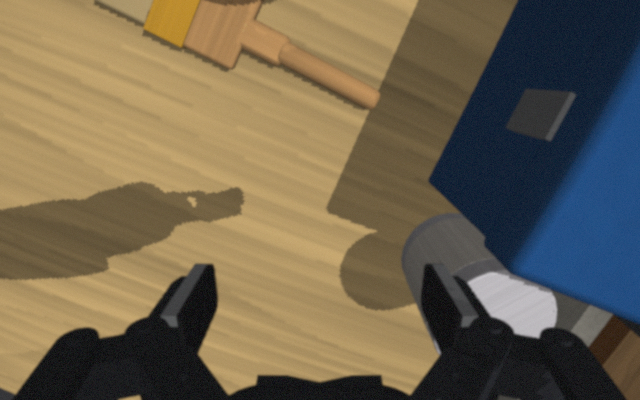

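The top view shows the jack's plank around (290,203), the latch pad near (289,230) and the toe near (272,226). In the scene view the jack is at (350,250) and the jar at (297,227). I'll zoom in on both.

```bash
python3 - <<'E'
import cv2,numpy as np
t=cv2.imread("pics/top0.png")[140:290,200:390];s=cv2.imread("pics/scene0.png")[150:305,260:440]
cv2.imwrite("pics/tz.png",cv2.resize(t,None,fx=4,fy=4,interpolation=cv2.INTER_CUBIC)[:600])
cv2.imwrite("pics/sz.png",cv2.resize(s,None,fx=4,fy=4,interpolation=cv2.INTER_CUBIC)[:600])
E
```

```text
(no output)
```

View pics/tz.png

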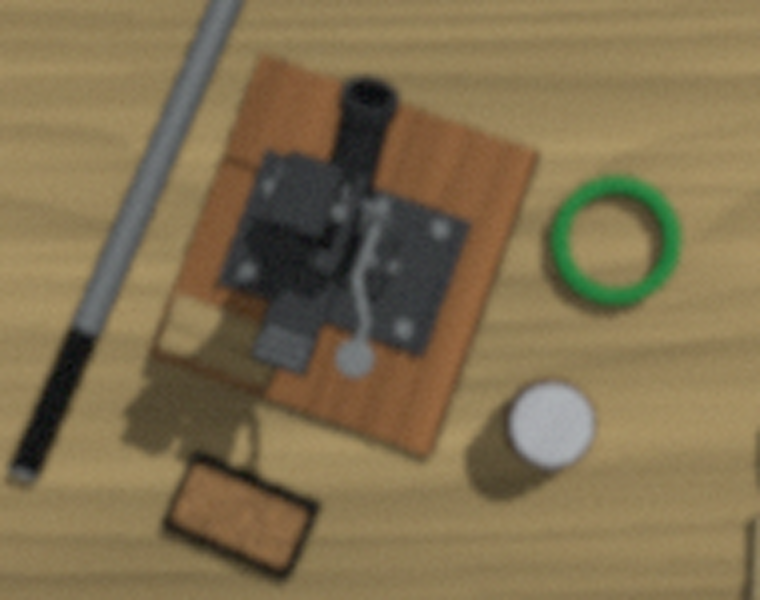

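View pics/sz.png

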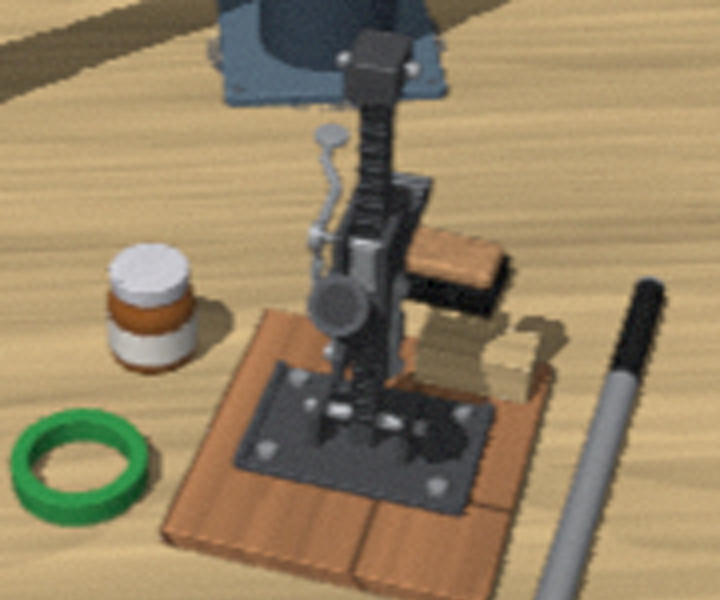

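```bash
cat > h.py <<'E'
import numpy as np,cv2
from cell import env,vision
from scipy.spatial.transform import Rotation as R
def ray(name,uv,pose=None,cal=None):
    c=cal or vision.calibration(name);K=np.array(c["intrinsics"]);k=c["k1"]
    d=np.linalg.inv(K)@[*uv,1];rd=np.hypot(d[0],d[1]);r=rd
    for _ in range(30): r=rd/(1+k*r*r)
    s=r/rd if rd>0 else 1
    v=np.array([d[0]*s,d[1]*s,1]);P=np.array(c["pose"] if pose is None else pose)
    v=P[:3,:3]@v;return P[:3,3],v/np.linalg.norm(v)
def plane(name,uv,z,pose=None):
    o,v=ray(name,uv,pose);return o+v*(z-o[2])/v[2]
def tri(rs):
    A=sum(np.eye(3)-np.outer(v,v) for o,v in rs);b=sum((np.eye(3)-np.outer(v,v))@o for o,v in rs)
    p=np.linalg.solve(A,b);return p,[np.linalg.norm((np.eye(3)-np.outer(v,v))@(p-o)) for o,v in rs]
def wpose(s):
    q=s["eef_rot"];T=np.eye(4);T[:3,:3]=R.from_quat(q[[1,2,3,0]]).as_matrix();T[:3,3]=s["ee_pos"]
    return T@np.array(vision.calibration("wrist")["mount"])
E
python3 - <<'E'
from h import *
z=lambda p:(p[0]/4+200-.375,p[1]/4+140-.375)
sz=lambda p:(p[0]/4+260-.375,p[1]/4+150-.375)
C=[plane("top",z(p),.018) for p in[(265,58),(538,152),(428,458),(152,358)]]
C=np.array(C);print(C.round(4));c=C.mean(0);print("ctr",c)
xd=(C[0]+C[1]-C[2]-C[3]);yd=C[0]+C[3]-C[1]-C[2]
print(np.linalg.norm(xd)/2,np.linalg.norm(yd)/2,np.degrees(np.arctan2(xd[1],xd[0])),np.degrees(np.arctan2(-yd[0],yd[1])))
p,e=tri([ray("top",z((355,358))),ray("scene",sz((332,134)))]);print("pad",p,e)
yaw=np.arctan2(xd[1],xd[0]);Rz=R.from_euler("z",yaw).as_matrix()
d=Rz.T@(p-c);print("pad in jack",d)
S=[plane("scene",sz(q),.018) for q in[(165,540),(268,310)]];print(S)
print("jar",plane("top",z((552,424)),.085), plane("top",(460,232),.19))
# toe visible quad for toe top at several z
for Z in(.18,.2,.22,.24):
  for q in [(268,325),(316,338),(304,374),(252,356)]:
    print(Z,(Rz.T@(plane("top",z(q),Z)-c))[:2].round(4))
E
```

```text
[[ 0.7555  0.0391  0.018 ]
 [ 0.6753 -0.1789  0.018 ]
 [ 0.4325 -0.0866  0.018 ]
 [ 0.5158  0.1315  0.018 ]]
ctr [ 0.59479376 -0.02375635  0.018     ]
0.2582923883000258 0.23289153447552347 -20.95711977554208 -20.54846567635001
pad [ 0.50598466 -0.04360682  0.23805275] [np.float64(0.0007532310256132812), np.float64(0.0007532310256132698)]
pad in jack [-0.07583434 -0.05030161  0.22005275]
[array([ 0.68950411, -0.17540187,  0.018     ]), array([ 0.4393399 , -0.08580102,  0.018     ])]
jar [ 0.45823097 -0.18225516  0.085     ] [ 0.49095496 -0.51635278  0.19      ]
0.18 [-0.0743  0.0186]
0.18 [-0.0714 -0.0162]
0.18 [-0.098  -0.0171]
0.18 [-0.0985  0.0216]
0.2 [-0.0744  0.0161]
0.2 [-0.0716 -0.0182]
0.2 [-0.0977 -0.019 ]
0.2 [-0.0983  0.019 ]
0.22 [-0.0746  0.0135]
0.22 [-0.0718 -0.0202]
0.22 [-0.0974 -0.021 ]
0.22 [-0.098   0.0164]
0.24 [-0.0747  0.011 ]
0.24 [-0.0719 -0.0221]
0.24 [-0.0972 -0.0229]
0.24 [-0.0977  0.0138]
```

Pad triangulated at (0.506, -0.044, 0.238), which is (-76, -50) mm in the jack frame against (-78, -52) stated. That puts the toe top at about 0.197, so jack_arm is about 0.073, and the plank measures 258x233 mm. These agree with the text. Next I raise the hand, then move above the jack's toe side.

>>> play_rows:
  commands:
    - {"dp":[0,0,-0.04],"angular":[0,0,0],"grip":0}
    - {"dp":[0,0,-0.04],"angular":[0,0,0],"grip":0}
    - {"dp":[0,0,-0.04],"angular":[0,0,0],"grip":0}
    - {"dp":[0,0,-0.04],"angular":[0,0,0],"grip":0}
    - {"dp":[0,0,-0.04],"angular":[0,0,0],"grip":0}
    - {"dp":[0,0,0],"angular":[0,0,0],"grip":0}

```text
t: 0.65
ee_pos: [0.2499, -0.603, 0.4405]
eef_rot: [0.007, 0.981, 0.195, 0.002]
force: [1.0, -1.4, 0.4]
finger_gap: 0.143
```

>>> play_rows:
  commands:
    - {"dp":[0.0264,-0.0277,0],"angular":[0,0,0],"grip":0}
    - {"dp":[0.0264,-0.0277,0],"angular":[0,0,0],"grip":0}
    - {"dp":[0.0264,-0.0277,0],"angular":[0,0,0],"grip":0}
    - {"dp":[0.0264,-0.0277,0],"angular":[0,0,0],"grip":0}
    - {"dp":[0.0264,-0.0277,0],"angular":[0,0,0],"grip":0}
    - {"dp":[0.0264,-0.0277,0],"angular":[0,0,0],"grip":0}
    - {"dp":[0.0264,-0.0277,0],"angular":[0,0,0],"grip":0}
    - {"dp":[0.0264,-0.0277,0],"angular":[0,0,0],"grip":0}
    - {"dp":[0,0,0],"angular":[0,0,0],"grip":0}

```text
t: 1.4
ee_pos: [0.3627, -0.3073, 0.4315]
eef_rot: [-0.001, 0.98, 0.201, 0.001]
force: [0.7, 0.3, 0.4]
finger_gap: -0.003
```

>>> play_rows:
  commands:
    - {"dp":[0.0264,-0.0277,0],"angular":[0,0,-7],"grip":0}
    - {"dp":[0.02,-0.02,0],"angular":[0,0,-7],"grip":0}
    - {"dp":[0,0,0],"angular":[0,0,-7],"grip":0}
    - {"dp":[0,0,0],"angular":[0,0,-7],"grip":0}
    - {"dp":[0,0,0],"angular":[0,0,-7],"grip":0}
    - {"dp":[0,0,0],"angular":[0,0,-7],"grip":0}
    - {"dp":[0,0,0],"angular":[0,0,-7],"grip":0}
    - {"dp":[0,0,0],"angular":[0,0,-7],"grip":0}
    - {"dp":[0,0,0],"angular":[0,0,-7],"grip":0}
    - {"dp":[0,0,0],"angular":[0,0,-7],"grip":0}
    - {"dp":[0,0,0],"angular":[0,0,0],"grip":0}

```text
t: 2.32
ee_pos: [0.3802, -0.2521, 0.4309]
eef_rot: [-0.0, 0.69, 0.724, -0.0]
force: [0.5, 0.7, -1.1]
finger_gap: 0.002
```

>>> play_rows:
  commands:
    - {"dp":[0,0,0],"angular":[0,0,-7],"grip":0}
    - {"dp":[0,0,0],"angular":[0,0,-7],"grip":0}
    - {"dp":[0,0,0],"angular":[0,0,-7],"grip":0}
    - {"dp":[0,0,0],"angular":[0,0,-7],"grip":0}
    - {"dp":[0,0,0],"angular":[0,0,-7],"grip":0}
    - {"dp":[0,0,0],"angular":[0,0,-7],"grip":0}
    - {"dp":[0,0,0],"angular":[0,0,-7],"grip":0}
    - {"dp":[0,0,0],"angular":[0,0,-7],"grip":0}
    - {"dp":[0,0,0],"angular":[0,0,-7],"grip":0}
    - {"dp":[0,0,0],"angular":[0,0,-3.5],"grip":0}
    - {"dp":[0,0,0],"angular":[0,0,0],"grip":0}
    - {"dp":[0,0,0],"angular":[0,0,0],"grip":0}

```text
t: 3.32
ee_pos: [0.3803, -0.2521, 0.4311]
eef_rot: [-0.0, 0.185, 0.983, 0.0]
force: [-0.3, 0.7, -0.5]
finger_gap: -0.003
```

```bash
cat >> h.py <<'E'
def plan(target,tilt,jyaw=-20.8,n=None):
    """tool x = jack -x, hand leaning to jack -x by tilt deg; prints tool-frame shift and turn from present pose"""
    s=env.sense();q=s["eef_rot"];Rc=R.from_quat(q[[1,2,3,0]])
    J=R.from_euler("z",jyaw,degrees=True).as_matrix();t=np.radians(tilt)
    z=J@[np.sin(t),0,-np.cos(t)];x=J@[-np.cos(t),0,-np.sin(t)];y=np.cross(z,x)
    Rt=R.from_matrix(np.c_[x,y,z])
    w=(Rc.inv()*Rt).as_rotvec(degrees=True)
    print("t",s["t"],"pos",s["ee_pos"].round(4),"F",s["force"].round(1),"q",s["qpos"].round(2))
    d=np.array(target)-s["ee_pos"]
    print("turn",w.round(2),"dp(now axes)",Rc.inv().apply(d).round(4),"dp(after turn)",Rt.inv().apply(d).round(4))
E
python3 - <<'E'
from h import *
plan([.469,-.029,.43],15)
cv2.imwrite("pics/s1.png",vision.read_camera("scene"))
E
```

```text
t 3.3167 pos [ 0.3803 -0.2521  0.4311] F [-0.3  0.7 -0.5] q [ 0.77  0.05 -0.3   1.72  0.01  1.38  1.67]
turn [ -0.06 -15.01  -0.47] dp(now axes) [-0.0017  0.24    0.0011] dp(after turn) [-0.0033  0.24    0.002 ]
```

>>> play_rows:
  commands:
    - {"dp":[0,0.03,0],"angular":[0,0,0],"grip":0}
    - {"dp":[0,0.03,0],"angular":[0,0,0],"grip":0}
    - {"dp":[0,0.03,0],"angular":[0,0,0],"grip":0}
    - {"dp":[0,0.03,0],"angular":[0,0,0],"grip":0}
    - {"dp":[0,0.03,0],"angular":[0,0,0],"grip":0}
    - {"dp":[0,0.03,0],"angular":[0,0,0],"grip":0}
    - {"dp":[0,0.03,0],"angular":[0,0,0],"grip":0}
    - {"dp":[0,0.03,0],"angular":[0,0,0],"grip":0}
    - {"dp":[0,0,0],"angular":[0,-5,0],"grip":0}
    - {"dp":[0,0,0],"angular":[0,-5,0],"grip":0}
    - {"dp":[0,0,0],"angular":[0,-5,0],"grip":0}
    - {"dp":[0,0,0],"angular":[0,0,0],"grip":0}

```text
t: 4.37
ee_pos: [0.4644, -0.0266, 0.4309]
eef_rot: [0.13, 0.181, 0.975, -0.025]
force: [-0.2, 0.2, 0.4]
finger_gap: 0.0
```

```bash
python3 - <<'E'
from h import *
plan([.469,-.029,.43],15)
s=env.sense();np.save("w2.npy",wpose(s))
cv2.imwrite("pics/w2.png",vision.read_camera("wrist"))
cv2.imwrite("pics/s2.png",vision.read_camera("scene"))
E
```

```text
t 4.3667 pos [ 0.4644 -0.0266  0.4309] F [-0.2  0.2  0.4] q [ 0.49 -0.09 -0.56  1.87  0.07  1.11  1.11]
turn [-0.12  0.18 -0.2 ] dp(now axes) [-0.0047 -0.0006  0.0022] dp(after turn) [-0.0047 -0.0006  0.0022]
```

View pics/w2.png

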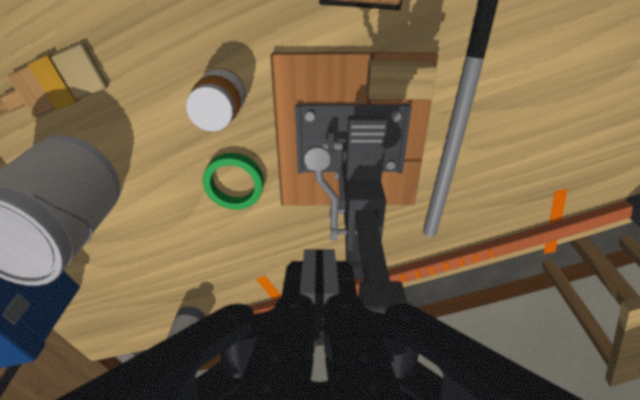

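View pics/s2.png

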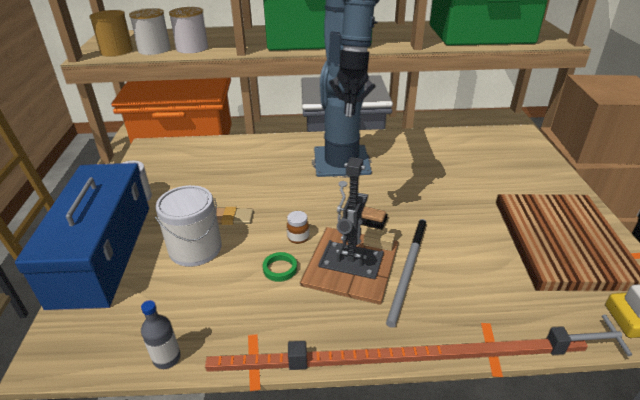

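The wrist view shows the pad disc at (317,159), the toe top's free end around (367,130) and the hand clear. I'll triangulate the pad using all three views.

```bash
python3 - <<'E'
from h import *
W=np.load("w2.npy")
r=[ray("top",(288.4,229.1)),ray("scene",(342.6,183.1)),ray("wrist",(317,159),W)]
p,e=tri(r);print(p,e); print(tri([r[0],r[2]]),tri([r[1],r[2]]))
J=R.from_euler("z",-20.8,degrees=True);c=np.array([.5948,-.0238,0]);print(J.inv().apply(p-c))
# toe end at z .197
for uv in[(348,121),(385,121)]: print(J.inv().apply(plane("wrist",uv,.197,W)-c))
img=cv2.imread("pics/w2.png")[90:260,260:440];cv2.imwrite("pics/w2z.png",cv2.resize(img,None,fx=3.5,fy=3.5,interpolation=cv2.INTER_CUBIC))
E
```

```text
[ 0.50595333 -0.04429345  0.23838889] [np.float64(0.0001621457859032619), np.float64(0.001368370180070771), np.float64(0.0012234794064529997)]
(array([ 0.50571668, -0.04494204,  0.23904037]), [np.float64(0.0005166071402776189), np.float64(0.0005166071402775326)]) (array([ 0.50590705, -0.04420971,  0.23840427]), [np.float64(0.0012950200185089448), np.float64(0.0012950200185089385)])
[-0.07577878 -0.05070787  0.23838889]
[-0.09782798 -0.02014313  0.197     ]
[-0.09785003  0.01798465  0.197     ]
```

View pics/w2z.png

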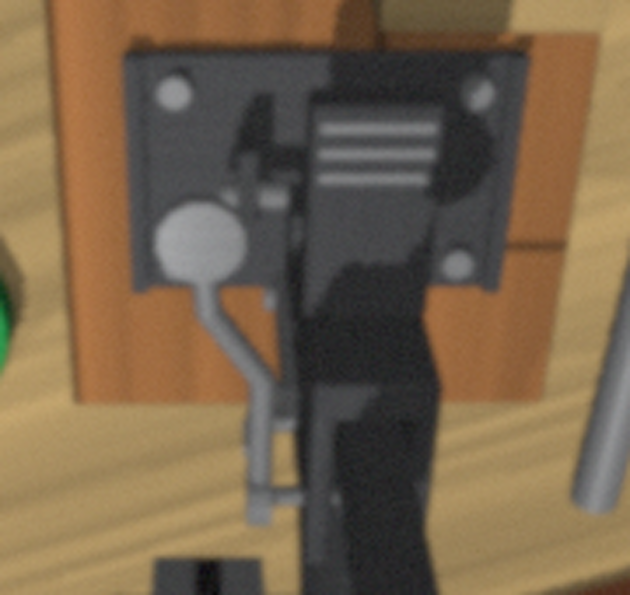

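All three views agree within 1.4 mm. Now I go to a point above the pad.

```bash
cat >> h.py <<'E'
JR=R.from_euler("z",-20.8,degrees=True);JC=np.array([.5948,-.0238,0])
def jw(x,y,z): return JR.apply([x,y,z])+JC
E
python3 - <<'E'
from h import *
print(jw(-.07,-.0507,.26))
plan(jw(-.07,-.0507,.33),15)
plan(jw(-.07,-.0507,.25),15)
E
```

```text
[ 0.51135828 -0.04633817  0.26      ]
t 4.4667 pos [ 0.4659 -0.0279  0.4316] F [ 0.1  0.1 -0.8] q [ 0.49 -0.09 -0.56  1.86  0.07  1.12  1.11]
turn [-0.09 -0.03 -0.29] dp(now axes) [-0.0211 -0.0008  0.1108] dp(after turn) [-0.0211 -0.0011  0.1108]
t 4.4667 pos [ 0.4659 -0.0279  0.4316] F [ 0.1  0.1 -0.8] q [ 0.49 -0.09 -0.56  1.86  0.07  1.12  1.11]
turn [-0.09 -0.03 -0.29] dp(now axes) [-0.0004 -0.0008  0.1881] dp(after turn) [-0.0003 -0.0011  0.1881]
```

>>> play_rows:
  commands:
    - {"dp":[0,0,0.02],"angular":[0,0,0],"grip":0}
    - {"dp":[0,0,0.02],"angular":[0,0,0],"grip":0}
    - {"dp":[0,0,0.02],"angular":[0,0,0],"grip":0}
    - {"dp":[0,0,0.02],"angular":[0,0,0],"grip":0}
    - {"dp":[0,0,0.02],"angular":[0,0,0],"grip":0}
    - {"dp":[0,0,0.02],"angular":[0,0,0],"grip":0}
    - {"dp":[0,0,0.02],"angular":[0,0,0],"grip":0}
    - {"dp":[0,0,0.02],"angular":[0,0,0],"grip":0}
    - {"dp":[0,0,0.02],"angular":[0,0,0],"grip":0}
    - {"dp":[0,0,0],"angular":[0,0,0],"grip":0}
    - {"dp":[0,0,0],"angular":[0,0,0],"grip":0}

```text
t: 5.38
ee_pos: [0.51, -0.0449, 0.2565]
eef_rot: [0.127, 0.182, 0.975, -0.023]
force: [0.2, 0.5, 1.0]
finger_gap: 0.0
```

```bash
python3 - <<'E'
from h import *
plan(jw(-.07,-.0507,.25),15)
plan(jw(-.07,-.0507,.222),15)
W=cv2.resize(vision.read_camera("wrist")[60:400,200:520],None,fx=1.7,fy=1.7)
S=cv2.resize(vision.read_camera("scene")[90:300,260:440],None,fx=2.75,fy=2.75)
h=min(len(W),len(S));cv2.imwrite("pics/c3.png",cv2.resize(np.hstack([W[:h],S[:h]]),(780,430)))
E
```

```text
t 5.3833 pos [ 0.51   -0.0449  0.2565] F [0.2 0.5 1. ] q [ 0.44  0.18 -0.56  2.05  0.32  0.73  0.88]
turn [-0.06 -0.21 -0.29] dp(now axes) [-0.0001 -0.0009  0.0068] dp(after turn) [-0.0001 -0.0009  0.0068]
t 5.3833 pos [ 0.51   -0.0449  0.2565] F [0.2 0.5 1. ] q [ 0.44  0.18 -0.56  2.05  0.32  0.73  0.88]
turn [-0.06 -0.21 -0.29] dp(now axes) [ 0.007  -0.0009  0.0339] dp(after turn) [ 0.0072 -0.0009  0.0338]
```

View pics/c3.png

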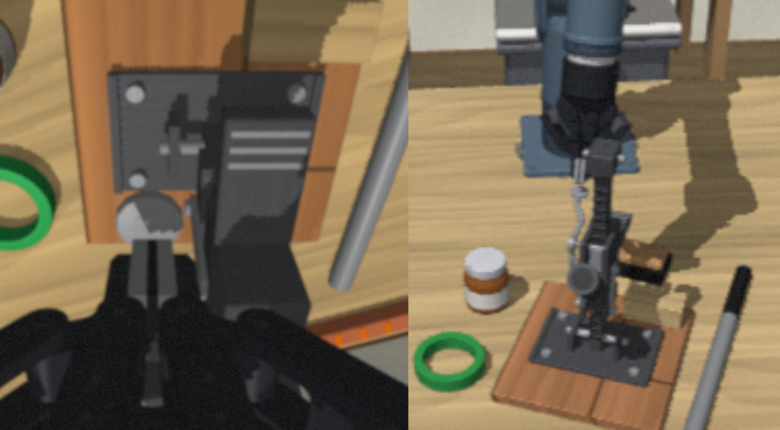

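The fingertips sit over the pad (pad at (150,218) in the left crop) and are clear of the runner. Now I press vertically in small steps.

>>> play_rows:
  commands:
    - {"dp":[0.001,-0.0005,0.0039],"angular":[0,0,0],"grip":0}
    - {"dp":[0.001,0,0.0039],"angular":[0,0,0],"grip":0}
    - {"dp":[0.001,0,0.0039],"angular":[0,0,0],"grip":0}
    - {"dp":[0.001,0,0.0039],"angular":[0,0,0],"grip":0}
    - {"dp":[0,0,0],"angular":[0,0,0],"grip":0}

```text
t: 5.9
ee_pos: [0.5097, -0.0451, 0.2408]
eef_rot: [0.128, 0.181, 0.975, -0.024]
force: [-0.1, -0.1, 1.6]
finger_gap: -0.001
```

>>> play_rows:
  commands:
    - {"dp":[0.001,0,0.0039],"angular":[0,0,0],"grip":0}
    - {"dp":[0.001,0,0.0039],"angular":[0,0,0],"grip":0}
    - {"dp":[0,0,0],"angular":[0,0,0],"grip":0}

```text
t: 6.15
ee_pos: [0.5095, -0.0451, 0.2323]
eef_rot: [0.128, 0.181, 0.975, -0.024]
force: [0.3, 1.0, -0.1]
finger_gap: -0.006
```

>>> play_rows:
  commands:
    - {"dp":[0.001,0,0.0039],"angular":[0,0,0],"grip":0}
    - {"dp":[0,0,0],"angular":[0,0,0],"grip":0}

```text
t: 6.32
ee_pos: [0.5096, -0.0452, 0.2285]
eef_rot: [0.128, 0.181, 0.975, -0.024]
force: [-0.7, -0.9, 0.5]
finger_gap: 0.006
```

>>> play_rows:
  commands:
    - {"dp":[0.001,0,0.0039],"angular":[0,0,0],"grip":0}
    - {"dp":[0,0,0],"angular":[0,0,0],"grip":0}

```text
t: 6.48
ee_pos: [0.5097, -0.0452, 0.2245]
eef_rot: [0.128, 0.181, 0.975, -0.024]
force: [-0.6, -1.0, 0.9]
finger_gap: 0.002
```

There is no force yet where contact was expected, so I look again.

```bash
cat >> h.py <<'E'
def look(n):
    W=cv2.resize(vision.read_camera("wrist")[60:400,200:520],None,fx=1.7,fy=1.7)
    s0=vision.read_camera("scene");cv2.imwrite(f"pics/{n}_sraw.png",s0)
    S=cv2.resize(s0[150:300,280:410],None,fx=3.85,fy=3.85,interpolation=cv2.INTER_CUBIC)
    h=min(len(W),len(S));o=np.hstack([W[:h],S[:h]]);f=790/o.shape[1]
    cv2.imwrite(f"pics/{n}.png",cv2.resize(o,None,fx=f,fy=f))
E
python3 - <<'E'
from h import *
look("c4")
E
```

```text
(no output)
```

View pics/c4.png

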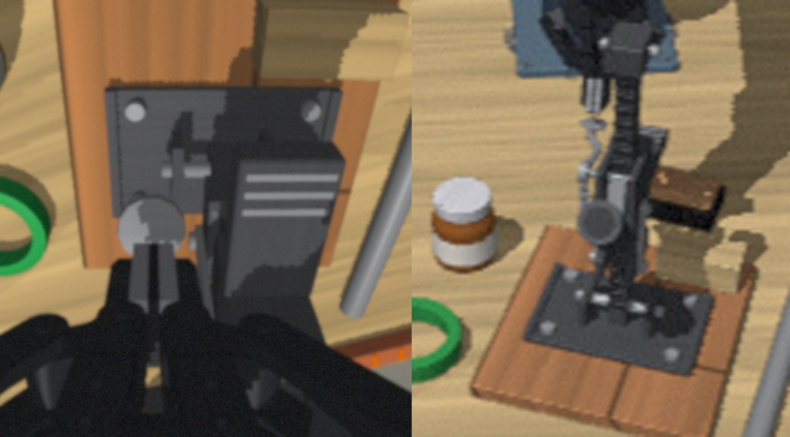

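```bash
python3 - <<'E'
from h import *
s=env.sense();np.save("w5.npy",wpose(s));w=vision.read_camera("wrist");cv2.imwrite("pics/w5.png",w);sc=vision.read_camera("scene");cv2.imwrite("pics/s5.png",sc)
t=vision.read_camera("top");cv2.imwrite("pics/t5.png",t)
A=cv2.resize(w[170:290,240:340],None,fx=4,fy=4,interpolation=cv2.INTER_CUBIC)
B=cv2.resize(sc[160:230,310:380],None,fx=5.6,fy=5.6,interpolation=cv2.INTER_CUBIC)
B=cv2.copyMakeBorder(B,0,480-len(B),0,0,0)
cv2.imwrite("pics/z5.png",np.hstack([A,B]))
E
```

```text
(no output)
```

View pics/z5.png

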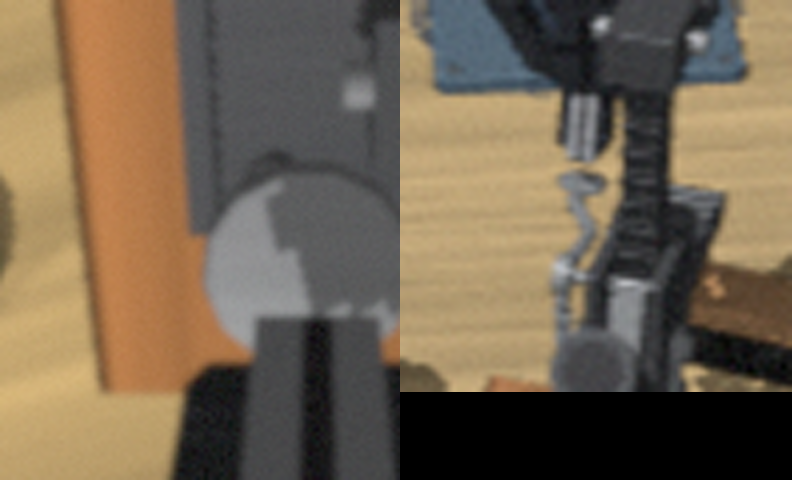

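```bash
python3 - <<'E'
from h import *
W=np.load("w5.npy");s=env.sense();print(s["ee_pos"],s["force"])
p,e=tri([ray("scene",(342.1,192.4)),ray("wrist",(315.6,235.2),W)]);print(p,e,JR.inv().apply(p-JC))
t=cv2.imread("pics/t5.png")[180:260,240:330];cv2.imwrite("pics/t5z.png",cv2.resize(t,None,fx=7,fy=7,interpolation=cv2.INTER_CUBIC))
E
```

```text
[ 0.510156   -0.04518793  0.22532523] [-0.44402493  0.25811924 -0.37297464]
[ 0.50653947 -0.0451003   0.2057242 ] [np.float64(0.0012399182276811088), np.float64(0.0012399182276810357)] [-0.07494433 -0.05125399  0.2057242 ]
```

View pics/t5z.png

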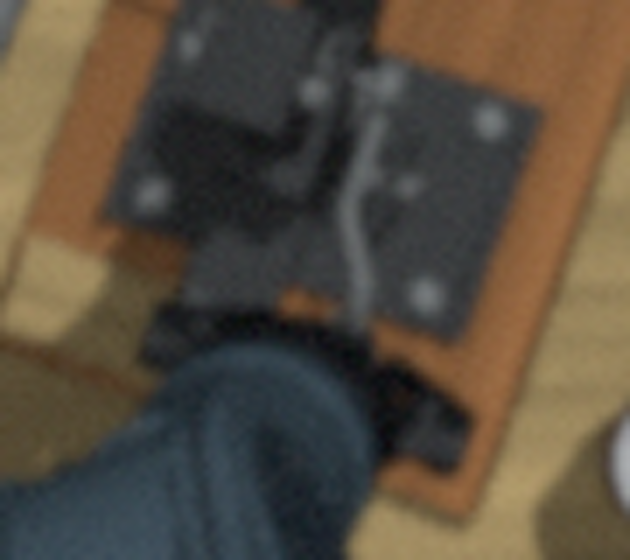

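The pad is now at z = 0.206, 33 mm lower, and its lateral position is unchanged. The tips at 0.225 carry no load, so the latch has snapped to free by itself. Next I lift slightly and shift over the toe.

```bash
python3 - <<'E'
from h import *
plan(jw(-.073,-.0507,.262),15)
plan(jw(-.073,.003,.262),15)
E
```

```text
t 6.7333 pos [ 0.5102 -0.0452  0.2253] F [-0.4  0.3 -0.4] q [ 0.41  0.23 -0.54  2.08  0.39  0.66  0.81]
turn [-0.05  0.01 -0.19] dp(now axes) [-0.0081 -0.0006 -0.0358] dp(after turn) [-0.0081 -0.0006 -0.0358]
t 6.7333 pos [ 0.5102 -0.0452  0.2253] F [-0.4  0.3 -0.4] q [ 0.41  0.23 -0.54  2.08  0.39  0.66  0.81]
turn [-0.05  0.01 -0.19] dp(now axes) [-0.0079  0.053  -0.0358] dp(after turn) [-0.0081  0.0531 -0.0358]
```

>>> play_rows:
  commands:
    - {"dp":[-0.004,0,-0.018],"angular":[0,0,0],"grip":0}
    - {"dp":[-0.004,0,-0.018],"angular":[0,0,0],"grip":0}
    - {"dp":[0,0.018,0],"angular":[0,0,0],"grip":0}
    - {"dp":[0,0.018,0],"angular":[0,0,0],"grip":0}
    - {"dp":[0,0.017,0],"angular":[0,0,0],"grip":0}
    - {"dp":[0,0,0],"angular":[0,0,0],"grip":0}
    - {"dp":[0,0,0],"angular":[0,0,0],"grip":0}

```text
t: 7.32
ee_pos: [0.5277, 0.0056, 0.2621]
eef_rot: [0.128, 0.18, 0.975, -0.024]
force: [-0.5, 0.6, -0.4]
finger_gap: -0.001
```

```bash
python3 - <<'E'
from h import *
plan(jw(-.073,.003,.202),15)
s=env.sense();np.save("w6.npy",wpose(s))
look("c6")
E
```

```text
t 7.3167 pos [0.5277 0.0056 0.2621] F [-0.5  0.6 -0.4] q [ 0.34  0.21 -0.59  2.    0.38  0.78  0.74]
turn [-0.01 -0.   -0.09] dp(now axes) [ 0.0154 -0.0006  0.0581] dp(after turn) [ 0.0154 -0.0006  0.0581]
```

View pics/c6.png

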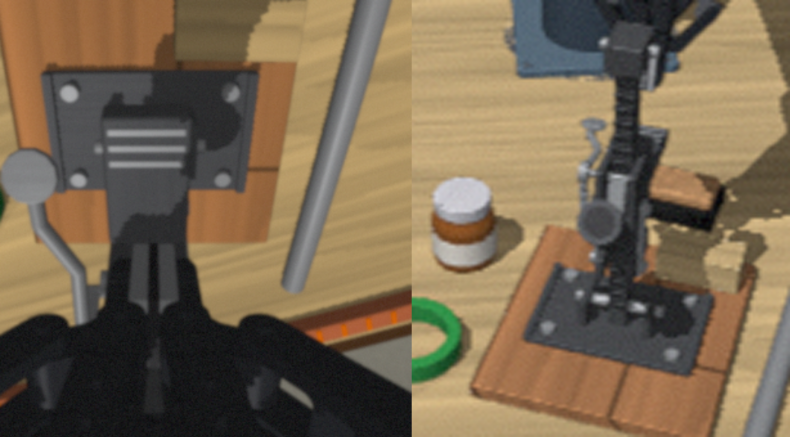

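Latch free; the fingertips are centred over the toe, clear of runner and pad. Next I lower onto the toe.

>>> play_rows:
  commands:
    - {"dp":[0.0026,0,0.0097],"angular":[0,0,0],"grip":0}
    - {"dp":[0.0026,0,0.0097],"angular":[0,0,0],"grip":0}
    - {"dp":[0.0026,0,0.0097],"angular":[0,0,0],"grip":0}
    - {"dp":[0.0026,0,0.0097],"angular":[0,0,0],"grip":0}
    - {"dp":[0.0026,0,0.0097],"angular":[0,0,0],"grip":0}
    - {"dp":[0,0,0],"angular":[0,0,0],"grip":0}

```text
t: 7.92
ee_pos: [0.5259, 0.0046, 0.2091]
eef_rot: [0.126, 0.181, 0.975, -0.024]
force: [-0.4, 0.2, -0.3]
finger_gap: 0.002
```

>>> play_rows:
  commands:
    - {"dp":[0.001,0,0.0039],"angular":[0,0,0],"grip":0}
    - {"dp":[0.001,0,0.0039],"angular":[0,0,0],"grip":0}
    - {"dp":[0.001,0,0.0039],"angular":[0,0,0],"grip":0}
    - {"dp":[0.001,0,0.0039],"angular":[0,0,0],"grip":0}

```text
t: 8.25
ee_pos: [0.5282, 0.005, 0.1963]
eef_rot: [0.129, 0.181, 0.975, -0.024]
force: [-4.2, 0.5, 8.8]
finger_gap: 0.0
```

>>> play_rows:
  commands:
    - {"dp":[0.001,0,0.0039],"angular":[0,0,0],"grip":0}
    - {"dp":[0.001,0,0.0039],"angular":[0,0,0],"grip":0}

```text
t: 8.42
ee_pos: [0.5282, 0.0049, 0.1883]
eef_rot: [0.129, 0.181, 0.975, -0.024]
force: [-4.0, 0.7, 8.4]
finger_gap: -0.002
```

Contact at about 8.5 N, and the arm is sliding down. Continuing.

>>> play_rows:
  commands:
    - {"dp":[0.001,0,0.0039],"angular":[0,0,0],"grip":0}
    - {"dp":[0.001,0,0.0039],"angular":[0,0,0],"grip":0}
    - {"dp":[0.001,0,0.0039],"angular":[0,0,0],"grip":0}
    - {"dp":[0.001,0,0.0039],"angular":[0,0,0],"grip":0}
    - {"dp":[0.001,0,0.0039],"angular":[0,0,0],"grip":0}
    - {"dp":[0.001,0,0.0039],"angular":[0,0,0],"grip":0}

```text
t: 8.92
ee_pos: [0.5282, 0.0049, 0.164]
eef_rot: [0.129, 0.181, 0.975, -0.024]
force: [-5.0, 0.1, 8.3]
finger_gap: 0.004
```

```bash
python3 - <<'E'
from h import *
plan(jw(-.073,.003,.133),15)
look("c7")
E
```

```text
t 8.9167 pos [0.5282 0.0049 0.164 ] F [-5.   0.1  8.3] q [ 0.24  0.36 -0.49  2.1   0.59  0.58  0.52]
turn [-0.05  0.05 -0.18] dp(now axes) [ 0.0086 -0.0002  0.0298] dp(after turn) [ 0.0085 -0.0002  0.0298]
```

View pics/c7.png

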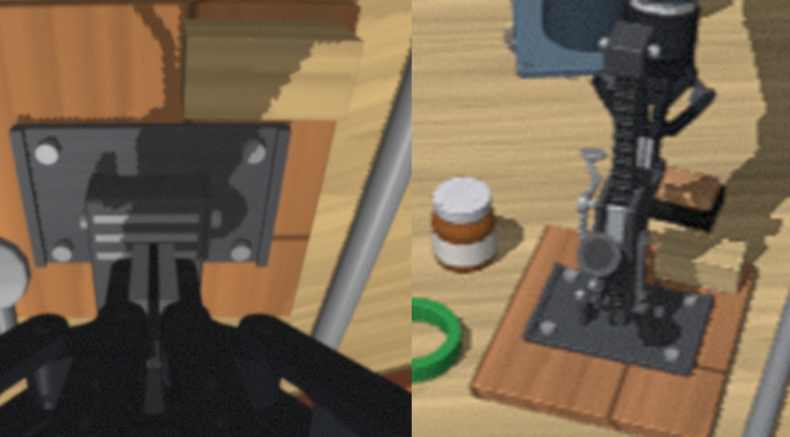

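The arm has come down about 36 mm with the latch still free, and the hand is clear of the rack. I continue to the stop.

>>> play_rows:
  commands:
    - {"dp":[0.001,0,0.0039],"angular":[0,0,0],"grip":0}
    - {"dp":[0.001,0,0.0039],"angular":[0,0,0],"grip":0}
    - {"dp":[0.001,0,0.0039],"angular":[0,0,0],"grip":0}
    - {"dp":[0.001,0,0.0039],"angular":[0,0,0],"grip":0}
    - {"dp":[0.001,0,0.0039],"angular":[0,0,0],"grip":0}
    - {"dp":[0.001,0,0.0039],"angular":[0,0,0],"grip":0}

```text
t: 9.52
ee_pos: [0.5283, 0.0049, 0.1397]
eef_rot: [0.129, 0.181, 0.975, -0.024]
force: [-4.5, 1.3, 9.0]
finger_gap: 0.001
```

>>> play_rows:
  commands:
    - {"dp":[0.0005,0,0.0019],"angular":[0,0,0],"grip":0}
    - {"dp":[0.0005,0,0.0019],"angular":[0,0,0],"grip":0}
    - {"dp":[0.0005,0,0.0019],"angular":[0,0,0],"grip":0}

```text
t: 9.77
ee_pos: [0.5283, 0.0049, 0.1338]
eef_rot: [0.129, 0.18, 0.975, -0.024]
force: [-4.6, 0.8, 8.0]
finger_gap: 0.0
```

>>> play_rows:
  commands:
    - {"dp":[0.0005,0,0.0019],"angular":[0,0,0],"grip":0}
    - {"dp":[0,0,0],"angular":[0,0,0],"grip":0}

```text
t: 9.93
ee_pos: [0.5283, 0.0049, 0.1318]
eef_rot: [0.129, 0.18, 0.975, -0.024]
force: [-4.3, 1.0, 6.2]
finger_gap: -0.004
```

>>> play_rows:
  commands:
    - {"dp":[0.0005,0,0.0019],"angular":[0,0,0],"grip":0}
    - {"dp":[0,0,0],"angular":[0,0,0],"grip":0}

```text
t: 10.1
ee_pos: [0.5284, 0.0049, 0.1314]
eef_rot: [0.129, 0.18, 0.975, -0.024]
force: [-14.6, 0.9, 28.6]
finger_gap: -0.001
```

It stopped dead on the foot at TCP z = 0.131, with force rising to 29 N. I hold briefly, then withdraw.

>>> play_rows:
  commands:
    - {"dp":[0,0,0],"angular":[0,0,0],"grip":0}
    - {"dp":[0,0,0],"angular":[0,0,0],"grip":0}
    - {"dp":[0,0,0],"angular":[0,0,0],"grip":0}
    - {"dp":[0,0,-0.003],"angular":[0,0,0],"grip":0}
    - {"dp":[0,0,-0.01],"angular":[0,0,0],"grip":0}
    - {"dp":[0,0,-0.02],"angular":[0,0,0],"grip":0}
    - {"dp":[0,0,-0.03],"angular":[0,0,0],"grip":0}
    - {"dp":[0,0,-0.03],"angular":[0,0,0],"grip":0}
    - {"dp":[0,0,-0.03],"angular":[0,0,0],"grip":0}
    - {"dp":[0,0,-0.03],"angular":[0,0,0],"grip":0}
    - {"dp":[0,0,0],"angular":[0,0,0],"grip":0}
    - {"dp":[0,0,0],"angular":[0,0,0],"grip":0}

```text
t: 11.1
ee_pos: [0.4922, 0.0189, 0.2794]
eef_rot: [0.13, 0.181, 0.975, -0.024]
force: [-0.4, 0.5, -0.8]
finger_gap: -0.003
```

```bash
python3 - <<'E'
from h import *
s=env.sense();print(s["ee_pos"],s["force"]);np.save("w8.npy",wpose(s))
cv2.imwrite("pics/w8.png",vision.read_camera("wrist"))
look("c8")
E
```

```text
[0.49222024 0.01891791 0.27940234] [-0.35123002  0.49264848 -0.79837197]
```

View pics/w8.png

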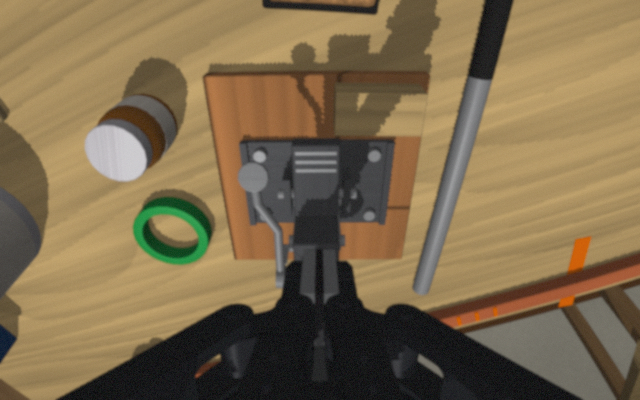

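View pics/c8.png

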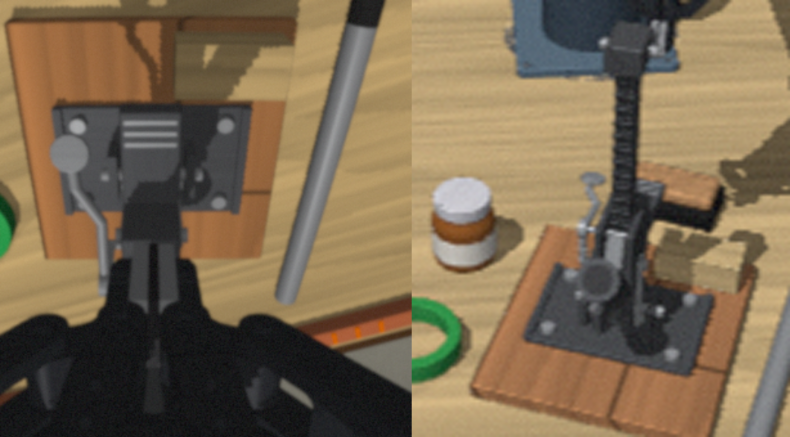

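```bash
python3 - <<'E'
from h import *
W=np.load("w8.npy")
p,e=tri([ray("scene",(342.1,211.7)),ray("wrist",(253,178),W)]);print(p,e,JR.inv().apply(p-JC))
for uv in[(294,143),(337,143)]: print(JR.inv().apply(plane("wrist",uv,.13,W)-JC))
E
```

```text
[ 0.50814355 -0.04482798  0.13537395] [np.float64(0.0021186243245093924), np.float64(0.0021186243245093373)] [-0.07354149 -0.0504298   0.13537395]
[-0.10246029 -0.01719473  0.13      ]
[-0.10228006  0.01749086  0.13      ]
```

The pad is at z = 0.135 (0.140 expected for free with the arm down, 0.171 if engaged). The hand is clear, so I hand in.

```bash
python3 - <<'E'
from h import *
from cell import ticket
s=env.sense();print(s["t"],abs(s["joint_vel"]).max(),s["force"]);print(ticket.finish_job())
E
```

```text
11.25 0.012537616425726336 [-0.04839334 -0.8897691  -0.23566643]
the job is handed in; nothing more can be done
None
```

I pressed the latch pad down with the closed fingertips until the latch snapped free, then pushed the toe down to the foot and took the hand away. The job was handed in at about 11 s; no verdict was reported.

- **Latch:** the pad dropped 33 mm, from z = 0.238 to 0.206, and stayed there with the fingers off it. I never saw the 4 to 8 N press force, because none of my readings fell during the press itself.
- **Arm:** the toe slid down at about 8 to 9 N. It stopped dead with the fingertips at z = 0.131, where the force rose to about 29 N.
- **Last checks:** with the hand clear (force about 0), the pad measured z = 0.135, against 0.140 for a free latch and 0.171 for an engaged one. That is 5 mm lower than it should be, with about 2 mm of that explained by the disagreement between the two views. I did not measure the other things' positions again, but in the pictures those in view looked undisturbed.

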